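Set the pull gauge and hold its key lock turned

TASK

Pull the gauge's sprung slide out until its pointer lines up with the marker clip and let go of it there, then take the key from its stand, push it fully home into the lock on the gauge's base (the pins are sticky, so wiggle it if it catches) and turn it a quarter turn clockwise seen from above. The lock springs back: finish while still gripping the key, holding it turned, with the slide still at the mark. Leave the loose parts lying around where they are.

Things in the scene. Friction and masses are not known exactly. Their poses are not given: they have to be found in the camera images.
- slide_grip (a point): Grip point on the slide's upright aluminium fin: fin 24 mm wide (x), 14 mm thick (y), its flat top 15 mm above this point; beside it all is free down to 24 mm below this point. The slide travels along +y (outwards) of this frame, whose axes are the base's. The point is 50 mm above the table.
- slide_part (a joint): How far the slide is out, m: 0 pushed in, 0.10 at its stop. A weak spring pulls it back but a friction brake (about 5 N) holds it where it is left; pulling takes 5 to 9 N.
- slide_pointer (a point): Tip of the thin steel pointer that sticks out sideways from the foot of the slide over the scale; same axes as the base, y along the travel. It moves with the slide.
- mark (a point): Tip of the dark steel marker clip (12 x 12 x 10 mm) fixed on the scale; the slide is at the mark when pointer and this tip have the same y in the base's axes (the pointer lies some 5 mm from it in x). y axis along the slide's travel, + outwards.
- key: Steel key, 62 mm long, upright, bit down, in the slot of its wooden stand. Origin at the lower tip on its axis, z up. Bit 16 mm (x) x 6.5 mm (y) x 10 mm high with a rounded nose, then a 6 mm shank, a 15 mm collar with its underside 18 mm above the tip (it rests on the collar, both in the stand and when home in the lock), then the bow. 50 to 85 g. Alike after a half turn.
- key_bow (a point): Middle of the key's bow (flat grip), 47 mm above the key's tip. Bow 32 mm (x) x 10 mm (y) x 30 mm high (z), from 32 to 62 mm above the tip; key axes.
- stand: Fixed wooden block 50 x 50 x 30 mm in which the key stands; origin at the centre of its underside on the table.
- lock_mouth (a point): Centre of the key slot in the top of the lock, a dark steel housing 52 x 52 mm, top 62 mm above the table. Slot 19 mm (x) x 9 mm (y), z up. Fully home, the key's tip is 18 mm below this point and its collar lies on the 6 mm top plate; only then (tip 16 mm deep or more) can it turn. Sticky pins catch the nose at 6 to 13 mm depth: 12 to 20 N straight, less if twisted to and fro by 0.08 rad while pushing.
- rig: Aluminium base plate 120 x 270 x 12 mm, fixed to the table, carrying the gauge and the lock; origin under its centre, y along the slide's travel (+ outwards). The grey spring housing behind the fin is 26 mm high above the table. The lock stands at x +28, y -80 mm.
- plug (a joint): Turn of the lock's plug, rad: 0 = slot in line (as found), grows as the key is turned clockwise seen from above, stop at 1.6. The plug follows the key with about 0.06 rad of play; a return spring (up to 0.15 N m) turns it back to 0 when the key is let go.
- prop_guard: Bystander: black ring 132 mm across, 8 mm high; origin under its centre.
- mount_a: Bystander: red metal motor mount, 36 x 36 mm base, 22 mm high, near the gauge; origin under its centre.
- mount_b: Bystander: the other red motor mount, same shape, near the key stand.
- buckle: Bystander: grey plastic buckle 44 x 36 x 8 mm; origin under its centre.
- pcb_case: Bystander: green board in a clear case 70 x 50 x 19 mm; origin under its centre.
- screwdriver: Bystander: screwdriver, 160 mm long, lying on the table.

How it is judged:
By the outcome, as a careful person would: the job done as asked, in the order asked, and still so for the second after the job is handed in, while the arm keeps its last pose, push and grip.
It also fails if it takes over 54 s, if anything falls off the work surface, if the arm or the gripper's body presses on something with over 40 N, if the wrist force passes 120 N, or if a joint passes its speed limit or range.

ROBOT

A 6-joint arm with a two-finger parallel gripper is mounted at the origin on the work surface. World frame = base frame: x ahead of the robot, y to its left, z up, the work surface at z = 0. Lengths are in m, angles in rad, forces in N, time in s.
With the tool pointing down it reaches from about 0.4 to 0.825 m from the base axis. Payload 7 kg.
Tool frame: the origin (TCP) lies between the finger pads; the fingertips stand 11 mm ahead of it and the grasp point (between the pads) lies 8 mm behind it; x points along the fingers, z is the direction in which the jaws open and shut, and the axes are right-handed (so a half turn about x gives the same grasp; the last joint's range is limited). The gripper opens to 88 mm and grips with 3 to 60 N. Pads are 19 mm wide; open, the fingers measure 130 mm over their backs; the gripper's body (78 mm by 193 mm) begins 47 mm behind the grasp point.
Start: joints at [-0.983, 0.359, 0.012, 0, -1.224, -0.288], TCP at [0.199, -0.645, 0.238] pointing down, gripper open.
Joint ranges: [-3.07, 3.07], [-1.43, 2.12], [-1.02, 1.25], [-3.03, 1.67], [-3.05, -0], [-3.03, 3.03]. Speed limits (rad/s): [2.39, 2.39, 3.01, 3.14, 3.14, 3.14].

INTERFACE

Orientations are given as [roll, pitch, yaw] about the fixed x, y, z axes, in that order (R = Rz(yaw) Ry(pitch) Rx(roll)).
In Python, from station import arm gives the robot as it stands.
- The arm moves only by the tool jog_arm, never from a script. Its argument "motion" is a list of rows, each an object of numbers: "dx", "dy", "dz": the shift along the tool's x, y, z in m; "twist": the turn about the tool's x in degrees. In form: [{"dx": .., "dy": .., "dz": .., "twist": ..}, ...]. A call has 1 to 20 rows; each row is the pose to reach, as a shift and turn from the pose commanded when the call began, along the tool's axes at that moment; what a row does not reach only later rows make up. A row lasts 1/12 s, in which the tool goes at most 41.7 mm and 7.16 degrees, less where a joint would pass 70% of its speed; a pose out of reach is approached as far as the arm can. A call with a gripper value outside its range is refused whole. "gripper" is the finger opening in m, from 0 to 0.0876, set as the call begins (left out, the last holds). The fingers move at their own pace and stop on an object; "newtons" is the grip in N (left out, the last holds). Time passes only in rows, so rows that repeat a pose let the fingers close. It gives the time, the measured TCP pose, the force and the opening at its end, in the units of the state.
- arm.get_state(): the state, without advancing time (a new reading comes with each control period).
- arm.grab_frame(name): name is "side" or "top" or "wrist"; returns the picture (420x560x3 uint8, red, green, blue); there is no depth.
- arm.camera_model(name): a dict with "camera_matrix" (3x3 intrinsics, pixels), "eye" and "attitude" of the camera in the world. Camera axes: x right, y down, z forward; pixel columns grow to the right and rows downward; lengths in m; the calibration is good to about 2 mm. A picture is of the moment at which its call begins: read the wrist's pose just before it. camera_model takes no time and is no camera call; for the wrist camera it gives the pose at the moment of the call.
- arm.job_done(): hands the job in, once; it reports no verdict.
The state is a dict: "t": time; "q": joint angles; "qd": joint speeds; "joint_efforts": joint torques, N m; "eef_pos": TCP position; "ee_rot": TCP orientation; "force": force on the tool from outside, world axes, zero at the start; "moment": the same for the moment, N m; "width": finger opening in m.
Only numpy, scipy, OpenCV 4.12 (cv2) and the standard library are available. Lean on these libraries where they do the work, as an engineer would, in place of code of your own. Each camera call takes 0.05 s, during which the arm holds its last target.

## Working session

There is one attempt and no reset: what is moved stays moved. The work goes in short steps, Python scripts to look and compute and a tool call to move; the robot and the scene stay as the last step left them, time stands still between calls to the robot, and variables do not carry over. Pictures are saved under pics/ and viewed, and the job is handed in when it is done.

Besides the shell and the picture viewer there is one more tool, called after "Call:" as name(argument=value, ...), one argument or row to a line, values as JSON. jog_arm: Moves the arm, as the interface text tells. Its arguments: {"type":"object","properties":{"motion":{"type":"array"},"gripper":{"type":"number"},"newtons":{"type":"number"}},"required":["motion"]}

```bash
ls; mkdir -p pics; python3 - <<'E'
from station import arm
import cv2,numpy as np
s=arm.get_state(); print(s)
for n in ["side","top","wrist"]:
    f=arm.grab_frame(n); cv2.imwrite(f"pics/{n}0.png",cv2.cvtColor(f,cv2.COLOR_RGB2BGR)); m=arm.camera_model(n); print(n,m)
E
```

```text
pics
{'t': 0.0, 'q': array([-9.82885125e-01,  3.59371459e-01,  1.10857095e-02, -3.80270003e-04,
       -1.22408736e+00, -2.88092892e-01]), 'qd': array([-0.00156236,  0.00079484, -0.00044216,  0.00130983,  0.00095176,
       -0.00037484]), 'joint_efforts': array([-5.91532680e-04, -5.82718420e+01,  2.93066293e+01,  6.99752122e+00,
        6.91661640e-03, -1.28777151e-04]), 'eef_pos': array([ 0.19920749, -0.6444535 ,  0.2366389 ]), 'ee_rot': array([0.06517497, 1.56917952, 1.9356601 ]), 'force': array([ 0.11606235,  0.55298219, -0.22778219]), 'moment': array([-0.02418923, -0.02470452, -0.02926522]), 'width': 0.08778462771048255}
side {'camera_matrix': array([[392.97448042,   0.        , 281.61935316],
       [  0.        , 392.97448042, 207.88848948],
       [  0.        ,   0.        ,   1.        ]]), 'eye': array([ 0.08000814, -0.51949937,  0.63061019]), 'attitude': array([-2.21258558, -0.01935518, -0.78091836])}
top {'camera_matrix': array([[462.53441116,   0.        , 274.45395908],
       [  0.        , 462.53441116, 214.68990387],
       [  0.        ,   0.        ,   1.        ]]), 'eye': array([0.52462487, 0.02630534, 1.19422242]), 'attitude': array([-3.06460384, -0.02257094, -1.57486296])}
wrist {'camera_matrix': array([[340.02257917,   0.        , 278.71461519],
       [  0.        , 340.02257917, 211.28878531],
       [  0.        ,   0.        ,   1.        ]]), 'eye': array([ 0.12455776, -0.6683221 ,  0.38340575]), 'attitude': array([ 2.84981747e+00, -8.30040620e-04,  1.87152295e+00])}
```

View pics/side0.png

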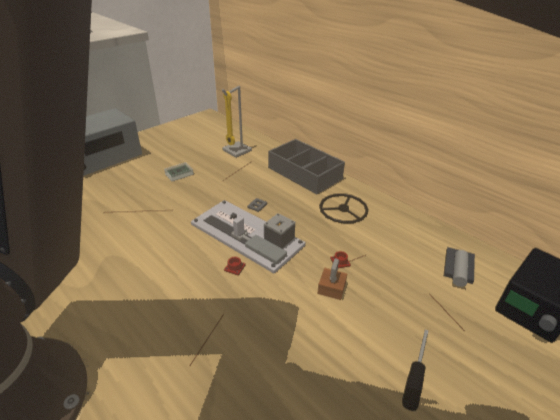

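View pics/top0.png

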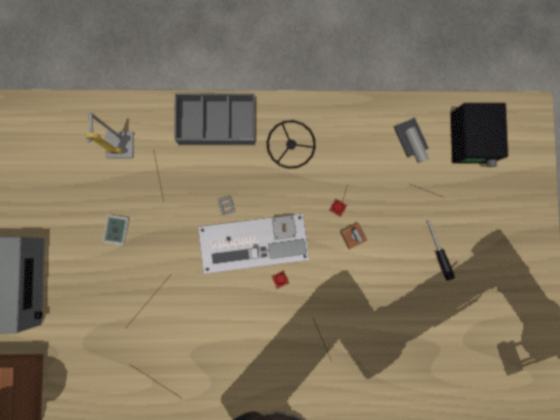

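View pics/wrist0.png

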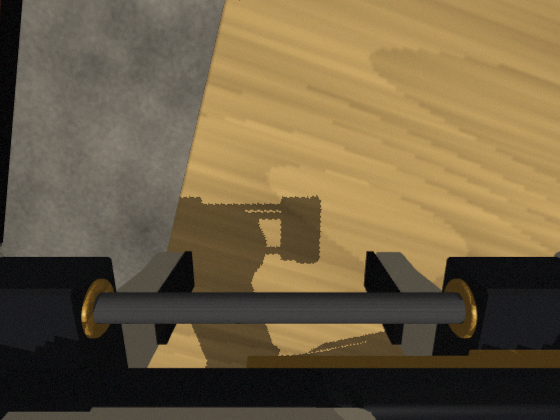

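The top view shows the rig around (253,243) with the fin near (254,253), the lock at (284,226), and the key stand at (353,236). The side view shows the same things with the fin at (238,228) and the key at (334,270). I'll enlarge both next.

```bash
cat > h.py <<'E'
import numpy as np,cv2
from scipy.spatial.transform import Rotation as R
def ray(m,u,v):
    d=np.linalg.inv(m["camera_matrix"])@np.array([u,v,1.]); return np.array(m["eye"]),R.from_euler('xyz',m["attitude"]).as_matrix()@d
def onplane(m,u,v,z):
    e,d=ray(m,u,v); return e+d*(z-e[2])/d[2]
def proj(m,p):
    c=R.from_euler('xyz',m["attitude"]).as_matrix().T@(np.array(p)-m["eye"]); q=m["camera_matrix"]@c; return q[:2]/q[2]
def tri(m1,a,m2,b):
    e1,d1=ray(m1,*a);e2,d2=ray(m2,*b);d1/=np.linalg.norm(d1);d2/=np.linalg.norm(d2)
    t=np.linalg.lstsq(np.c_[d1,-d2],e2-e1,rcond=None)[0];p=e1+t[0]*d1;q=e2+t[1]*d2
    return (p+q)/2,np.linalg.norm(p-q)
def zoom(src,box,k,out):
    i=cv2.imread(src);x0,y0,x1,y1=box;cv2.imwrite(out,cv2.resize(i[y0:y1,x0:x1],None,fx=k,fy=k,interpolation=cv2.INTER_CUBIC))
E
python3 - <<'E'
from h import *
zoom("pics/top0.png",(190,195,390,295),4,"pics/topz.png")
zoom("pics/side0.png",(180,185,370,305),4,"pics/sidez.png")
E
```

```text
(no output)
```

View pics/topz.png

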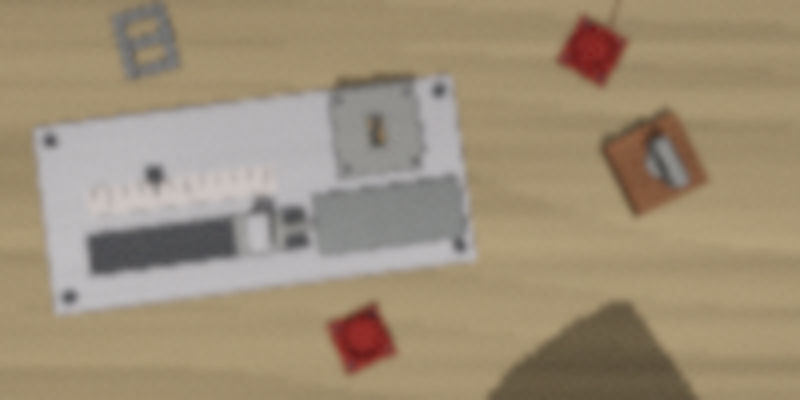

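View pics/sidez.png

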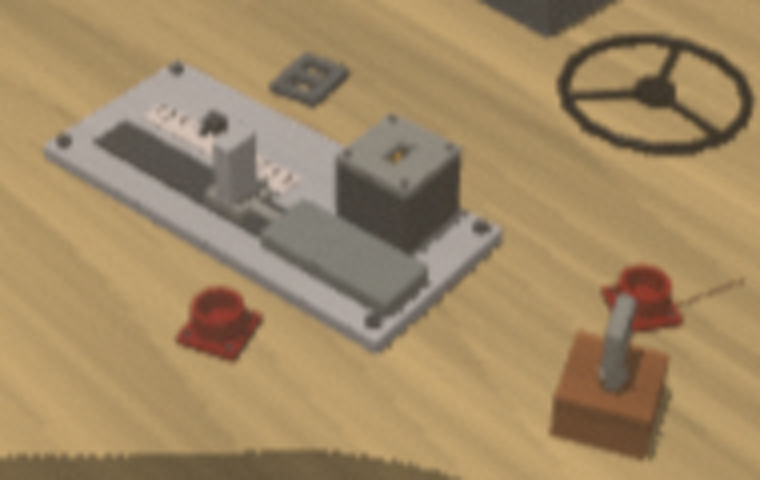

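```bash
python3 - <<'E'
from station import arm
from h import *
T=arm.camera_model("top");S=arm.camera_model("side")
t=lambda x,y:(190+(x+.5)/4-.5,195+(y+.5)/4-.5); s=lambda x,y:(180+(x+.5)/4-.5,185+(y+.5)/4-.5)
C=[onplane(T,*t(*p),.012) for p in [(35,130),(450,75),(475,260),(57,313)]]
C2=[onplane(S,*s(*p),.012) for p in [(176,62),(500,232),(376,346),(45,148)]]
for c in C,C2:
  c=np.array(c);print(c.round(4),np.mean(c,0).round(4)); y=(c[0]-c[1]+c[3]-c[2])/2;x=(c[0]-c[3]+c[1]-c[2])/2
  print("len",np.linalg.norm(y),np.linalg.norm(x),"yaw",np.degrees(np.arctan2(-y[0],y[1])),np.degrees(np.arctan2(x[1],x[0])))
print("lock",onplane(T,*t(376,130),.062),onplane(S,*s(400,153),.062))
print("finT",onplane(T,*t(258,232),.065),onplane(S,*s(235,133),.065))
print("pointer",onplane(T,*t(263,203),.016), "clip",onplane(T,*t(154,175),.022),onplane(S,*s(213,120),.022))
print("stand T",[onplane(T,*t(*p),.03) for p in [(603,147),(667,110),(708,180),(638,214)]])
print("key top", [onplane(T,*t(*p),.074) for p in [(650,138),(687,183)]])
print("key tri",tri(T,t(671,160),S,s(622,305)))
E
```

```text
[[ 0.5844  0.1934  0.012 ]
 [ 0.619  -0.0719  0.012 ]
 [ 0.5006 -0.0868  0.012 ]
 [ 0.4685  0.1785  0.012 ]] [0.5431 0.0533 0.012 ]
len 0.26736176102440257 0.11807054539187684 yaw 7.171351165075274 7.248499665499504
[[ 0.5823  0.1918  0.012 ]
 [ 0.6146 -0.0741  0.012 ]
 [ 0.4979 -0.0903  0.012 ]
 [ 0.4661  0.1747  0.012 ]] [0.5402 0.0505 0.012 ]
len 0.2673910046170324 0.11762763346733844 yaw 6.88778927368338 8.129397321468721
lock [ 0.5812528  -0.02197612  0.062     ] [ 0.57964714 -0.02448305  0.062     ]
finT [0.5192566  0.05027695 0.065     ] [0.52040301 0.05171555 0.065     ]
pointer [0.5373653  0.04813166 0.016     ] clip [0.55521353 0.11681341 0.022     ] [0.55230063 0.11481891 0.022     ]
stand T [array([ 0.57168601, -0.16674805,  0.03      ]), array([ 0.59498437, -0.20775697,  0.03      ]), array([ 0.55063387, -0.23297391,  0.03      ]), array([ 0.52939483, -0.18824152,  0.03      ])]
key top [array([ 0.57529259, -0.18822315,  0.074     ]), array([ 0.54787635, -0.21032291,  0.074     ])]
key tri (array([ 0.56188275, -0.2002372 ,  0.0775364 ]), np.float64(0.0003748242805150183))
```

```bash
cat >> h.py <<'E'
def toolR(s): return R.from_euler('xyz',s["ee_rot"]).as_matrix()
yaw=np.radians(7.2); RX=np.array([np.cos(yaw),np.sin(yaw),0]);RY=np.array([-np.sin(yaw),np.cos(yaw),0])
def shift(s,p): return toolR(s).T@(np.array(p)-s["eef_pos"])
def jawang(s): z=toolR(s)[:,2]; return np.degrees(np.arctan2(z[1],z[0]))
E
python3 - <<'E'
from station import arm
from h import *
s=arm.get_state();print(toolR(s).round(3),jawang(s))
print("shift to above fin",shift(s,[.52,.051,.16]))
W=arm.camera_model("wrist");print(proj(W,s["eef_pos"]))
c=R.from_euler('xyz',W["attitude"]).as_matrix();print(c.round(2), toolR(s).T@(W["eye"]-s["eef_pos"]), (toolR(s).T@c).round(3))
E
```

```text
[[-0.    -0.955 -0.295]
 [ 0.001 -0.295  0.955]
 [-1.     0.     0.001]] 107.17564882852838
shift to above fin [ 0.07749    -0.51184706  0.56974156]
[279.62556112 279.99512301]
[[-0.3   0.91  0.27]
 [ 0.96  0.28  0.09]
 [ 0.    0.29 -0.96]] [-0.14654329  0.07840207 -0.00045492] [[ 0.    -0.288  0.958]
 [ 0.001 -0.958 -0.288]
 [ 1.     0.001 -0.   ]]
```

Call:
jog_arm(
  motion=[
    {"dx": 0.037, "dy": -0.512, "dz": 0.57, "twist": 10},
    {"dx": 0.037, "dy": -0.512, "dz": 0.57, "twist": 10},
    {"dx": 0.037, "dy": -0.512, "dz": 0.57, "twist": 10},
    {"dx": 0.037, "dy": -0.512, "dz": 0.57, "twist": 10},
    {"dx": 0.037, "dy": -0.512, "dz": 0.57, "twist": 10},
    {"dx": 0.037, "dy": -0.512, "dz": 0.57, "twist": 10},
    {"dx": 0.037, "dy": -0.512, "dz": 0.57, "twist": 10},
    {"dx": 0.037, "dy": -0.512, "dz": 0.57, "twist": 10},
    {"dx": 0.037, "dy": -0.512, "dz": 0.57, "twist": 10},
    {"dx": 0.037, "dy": -0.512, "dz": 0.57, "twist": 10},
    {"dx": 0.037, "dy": -0.512, "dz": 0.57, "twist": 10},
    {"dx": 0.037, "dy": -0.512, "dz": 0.57, "twist": 10},
    {"dx": 0.037, "dy": -0.512, "dz": 0.57, "twist": 10},
    {"dx": 0.037, "dy": -0.512, "dz": 0.57, "twist": 10},
    {"dx": 0.037, "dy": -0.512, "dz": 0.57, "twist": 10},
    {"dx": 0.037, "dy": -0.512, "dz": 0.57, "twist": 10},
    {"dx": 0.037, "dy": -0.512, "dz": 0.57, "twist": 10},
    {"dx": 0.037, "dy": -0.512, "dz": 0.57, "twist": 10},
    {"dx": 0.037, "dy": -0.512, "dz": 0.57, "twist": 10},
    {"dx": 0.037, "dy": -0.512, "dz": 0.57, "twist": 10},
  ],
  gripper=0.05,
)

```text
t: 1.82
eef_pos: [0.5215, 0.0541, 0.1998]
ee_rot: [1.989, 1.57, -2.595]
force: [-0.4, -0.4, 0.4]
width: 0.05
```

```bash
cat >> h.py <<'E'
def snap(arm,name,fn,k=1,box=None):
    m=arm.camera_model(name); f=arm.grab_frame(name); f=cv2.cvtColor(f,cv2.COLOR_RGB2BGR); cv2.imwrite(fn,f)
    return m,f
E
python3 - <<'E'
from station import arm
from h import *
import pickle
s=arm.get_state();print(s["q"],s["eef_pos"],jawang(s))
m,f=snap(arm,"wrist","pics/w1.png");pickle.dump(m,open("w1.pkl","wb"))
zoom("pics/w1.png",(130,60,430,285),2.6,"pics/w1z.png")
E
```

```text
[ 4.77962054e-01  1.40528309e-01 -3.72729118e-01  5.04991412e-05
 -1.05817748e+00 -1.92024261e+00] [0.52145216 0.05409916 0.19980128] 97.36483539273058
```

View pics/w1.png

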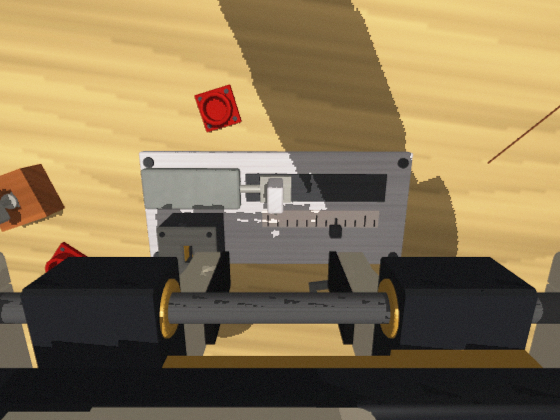

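View pics/w1z.png

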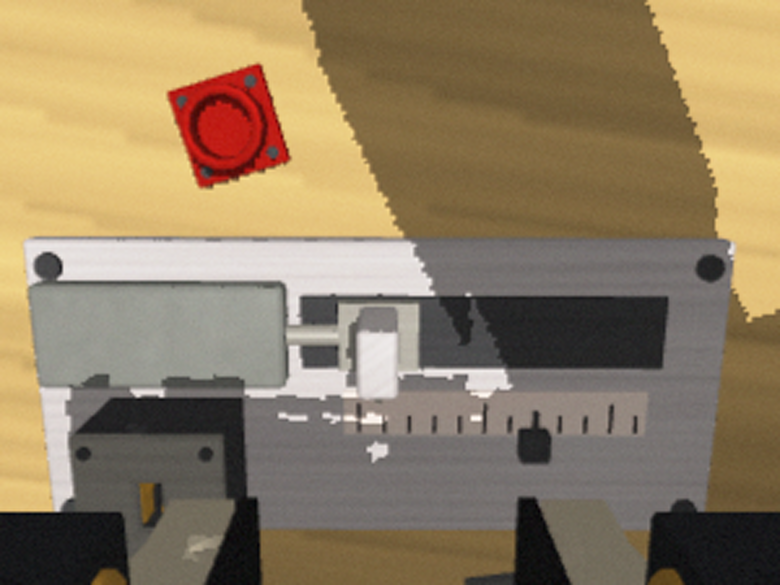

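The wrist view shows the fin top at zoom (377,366), the clip at (535,440) with its tip at about (535,413), and the spring housing behind. The pointer is hidden by the fin, so I'll step sideways to see it.

Call:
jog_arm(
  motion=[
    {"dz": 0.04},
    {"dz": 0.05},
    {"dz": 0.05},
    {"dz": 0.05},
  ],
)

```text
invalid input
```

```bash
python3 - <<'E'
from station import arm
from h import *
import pickle
m,f=snap(arm,"wrist","pics/w2.png");pickle.dump(m,open("w2.pkl","wb"))
s=arm.get_state();print(s["eef_pos"],jawang(s))
zoom("pics/w2.png",(90,120,390,280),2.6,"pics/w2z.png")
m1=pickle.load(open("w1.pkl","rb"))
u=lambda x,y:(130+(x+.5)/2.6-.5,60+(y+.5)/2.6-.5)
p=onplane(m1,*u(377,366),.065);print("fin",p)
for c in [(25,238),(733,240),]: print(onplane(m1,*u(*c),.012))
print("clip tip",onplane(m1,*u(535,413),.022),"clip centre",onplane(m1,*u(535,443),.022))
E
```

```text
[0.51983525 0.05136427 0.19996876] 97.2577929830645
fin [0.51855549 0.04966381 0.065     ]
[ 0.50043097 -0.08639177  0.012     ]
[0.46681971 0.1770878  0.012     ]
clip tip [0.5406588  0.11334523 0.022     ] clip centre [0.55275785 0.11551577 0.022     ]
```

View pics/w2z.png

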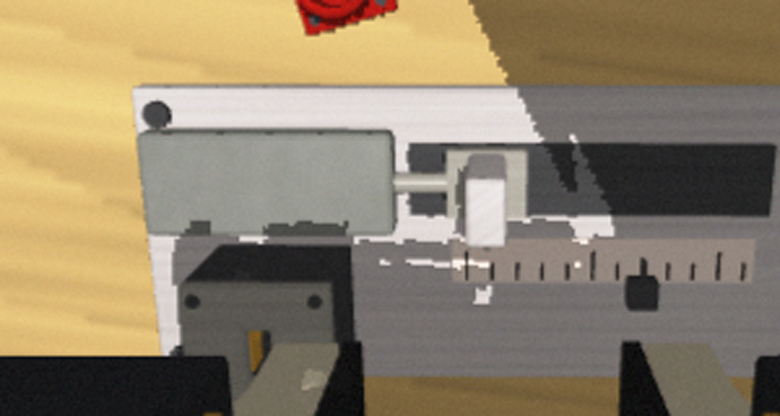

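The motion rows need all four keys, so I'll resend with them.

Call:
jog_arm(
  motion=[
    {"dx": 0, "dy": 0, "dz": 0.03, "twist": 0},
    {"dx": 0, "dy": 0, "dz": 0.055, "twist": 0},
    {"dx": 0, "dy": 0, "dz": 0.055, "twist": 0},
    {"dx": 0, "dy": 0, "dz": 0.055, "twist": 0},
  ],
)

```text
t: 2.25
eef_pos: [0.5128, 0.1051, 0.2007]
ee_rot: [0.451, 1.571, 2.148]
force: [-0.6, -1.1, 1.1]
width: 0.05
```

```bash
python3 - <<'E'
from station import arm
from h import *
import pickle
m,f=snap(arm,"wrist","pics/w3.png");pickle.dump(m,open("w2.pkl","wb"))
s=arm.get_state();print(s["eef_pos"],jawang(s))
zoom("pics/w3.png",(140,130,400,280),3,"pics/w3z.png")
E
```

```text
[0.51283097 0.10461068 0.2007044 ] 97.17005496723259
```

View pics/w3z.png

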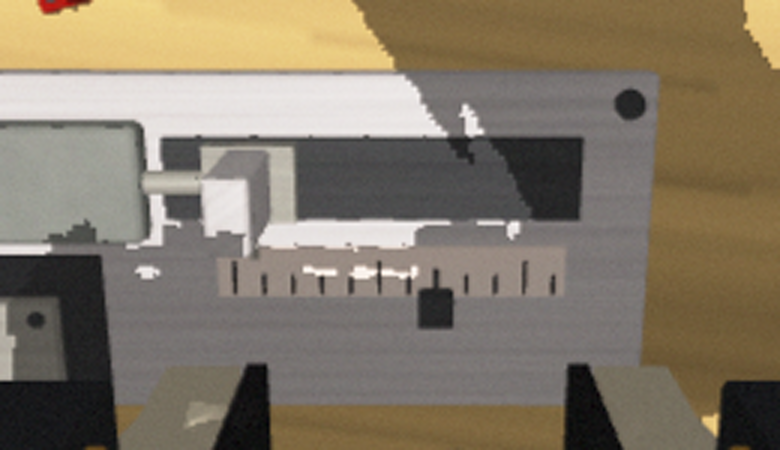

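```bash
python3 - <<'E'
from station import arm
from h import *
import pickle
m=pickle.load(open("w2.pkl","rb"))
u=lambda x,y:(140+(x+.5)/3-.5,130+(y+.5)/3-.5)
for z in(.014,.018,.022):
  a=onplane(m,*u(248,255),z);b=onplane(m,*u(436,272),z);c=onplane(m,*u(436,290),.022);print(a,b,(b-a)@RY,(c-a)@RY)
print("fin",onplane(m,*u(225,207),.065))
s=arm.get_state()
print("shift to fin, tcp z .042",shift(s,[.5188,.0502,.042]))
E
```

```text
[0.54548225 0.05034855 0.014     ] [0.54340591 0.11497071 0.014     ] 0.06437282767967949 0.06425905678015417
[0.54415844 0.05088184 0.018     ] [0.54210702 0.11472839 0.018     ] 0.06360021322468332 0.06356404971536911
[0.54283462 0.05141513 0.022     ] [0.54080812 0.11448608 0.022     ] 0.06282759876968713 0.06286904265058404
fin [0.51509785 0.04949046 0.065     ]
shift to fin, tcp z .042 [ 0.15870336  0.00085044 -0.05473352]
```

Call:
jog_arm(
  motion=[
    {"dx": 0, "dy": 0, "dz": -0.03, "twist": 0},
    {"dx": 0.03, "dy": 0, "dz": -0.055, "twist": 0},
    {"dx": 0.06, "dy": 0, "dz": -0.055, "twist": 0},
    {"dx": 0.09, "dy": 0, "dz": -0.055, "twist": 0},
    {"dx": 0.12, "dy": 0, "dz": -0.055, "twist": 0},
    {"dx": 0.14, "dy": 0, "dz": -0.055, "twist": 0},
    {"dx": 0.157, "dy": 0, "dz": -0.055, "twist": 0},
    {"dx": 0.157, "dy": 0, "dz": -0.055, "twist": 0},
    {"dx": 0.157, "dy": 0, "dz": -0.055, "twist": 0},
  ],
)

```text
t: 3.05
eef_pos: [0.5195, 0.0495, 0.0432]
ee_rot: [1.988, 1.569, -2.601]
force: [0.2, 0.4, 0.6]
width: 0.0503
```

Call:
jog_arm(
  motion=[
    {"dx": 0, "dy": 0, "dz": 0, "twist": 0},
    {"dx": 0, "dy": 0, "dz": 0, "twist": 0},
    {"dx": 0, "dy": 0, "dz": 0, "twist": 0},
    {"dx": 0, "dy": 0, "dz": 0, "twist": 0},
    {"dx": 0, "dy": 0, "dz": 0, "twist": 0},
    {"dx": 0, "dy": 0, "dz": 0, "twist": 0},
  ],
  gripper=0.005,
  newtons=20,
)

```text
t: 3.55
eef_pos: [0.5203, 0.0511, 0.044]
ee_rot: [-1.226, 1.57, 0.47]
force: [0.2, 0.2, 0.2]
width: 0.0156
```

Call:
jog_arm(
  motion=[
    {"dx": 0, "dy": 0, "dz": 0.0, "twist": 0},
    {"dx": 0, "dy": 0, "dz": 0.005, "twist": 0},
    {"dx": 0, "dy": 0, "dz": 0.013, "twist": 0},
    {"dx": 0, "dy": 0, "dz": 0.022, "twist": 0},
    {"dx": 0, "dy": 0, "dz": 0.031, "twist": 0},
    {"dx": 0, "dy": 0, "dz": 0.04, "twist": 0},
    {"dx": 0, "dy": 0, "dz": 0.049, "twist": 0},
    {"dx": 0, "dy": 0, "dz": 0.056, "twist": 0},
    {"dx": 0, "dy": 0, "dz": 0.061, "twist": 0},
    {"dx": 0, "dy": 0, "dz": 0.063, "twist": 0},
    {"dx": 0, "dy": 0, "dz": 0.063, "twist": 0},
    {"dx": 0, "dy": 0, "dz": 0.063, "twist": 0},
  ],
)

```text
t: 4.55
eef_pos: [0.5124, 0.1133, 0.0439]
ee_rot: [-2.476, 1.57, -0.779]
force: [-1.0, -4.0, 5.7]
width: 0.0137
```

```bash
python3 - <<'E'
from station import arm
from h import *
import pickle
m,f=snap(arm,"wrist","pics/w4.png")
m,f=snap(arm,"side","pics/s4.png")
s=arm.get_state();print(s["eef_pos"],jawang(s),s["width"],s["force"])
zoom("pics/w4.png",(140,130,400,280),3,"pics/w4z.png")
zoom("pics/s4.png",(180,185,310,285),6,"pics/s4z.png")
E
```

```text
[0.51242737 0.11332917 0.04393294] 97.19404307432757 0.01368698401875036 [-0.60279301 -3.12214467  6.46076369]
```

View pics/w4z.png

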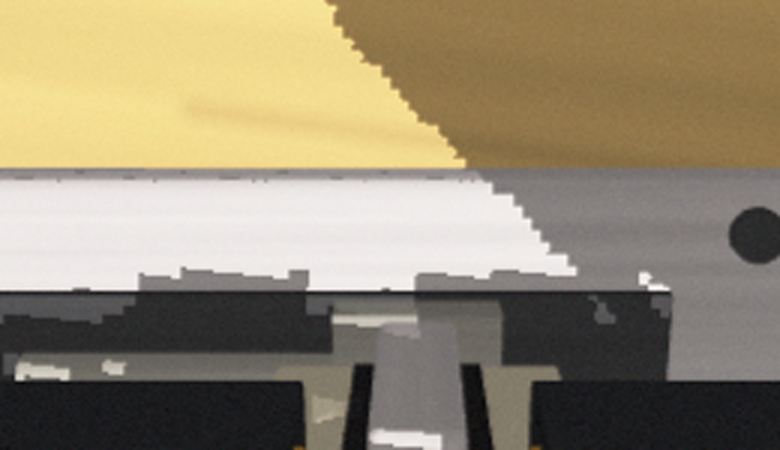

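View pics/s4z.png

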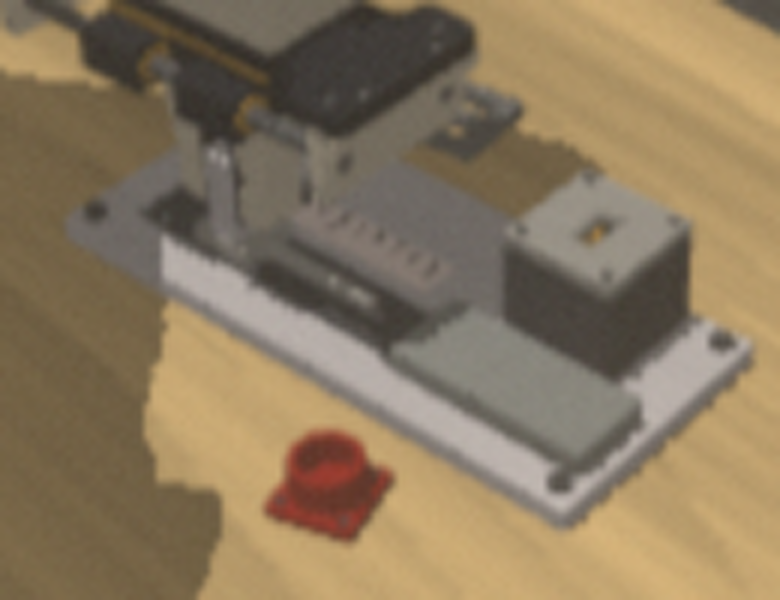

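The slide moved with the grip. Now I'll release, rise and look from one side.

Call:
jog_arm(
  motion=[
    {"dx": 0, "dy": 0, "dz": 0, "twist": 0},
    {"dx": 0, "dy": 0, "dz": 0, "twist": 0},
    {"dx": 0, "dy": 0, "dz": 0, "twist": 0},
    {"dx": 0, "dy": 0, "dz": 0, "twist": 0},
    {"dx": -0.02, "dy": 0, "dz": 0, "twist": 0},
    {"dx": -0.05, "dy": 0, "dz": 0, "twist": 0},
    {"dx": -0.08, "dy": 0, "dz": 0, "twist": 0},
    {"dx": -0.11, "dy": 0, "dz": -0.02, "twist": 0},
    {"dx": -0.13, "dy": 0, "dz": -0.05, "twist": 0},
    {"dx": -0.13, "dy": 0, "dz": -0.05, "twist": 0},
    {"dx": -0.13, "dy": 0, "dz": -0.05, "twist": 0},
  ],
  gripper=0.05,
)

```text
t: 5.57
eef_pos: [0.5191, 0.0632, 0.1748]
ee_rot: [-1.146, 1.568, 0.548]
force: [-0.0, 0.2, -0.7]
width: 0.0498
```

```bash
python3 - <<'E'
from station import arm
from h import *
import pickle
m,f=snap(arm,"wrist","pics/w5.png");pickle.dump(m,open("w5.pkl","wb"))
s=arm.get_state();print(s["eef_pos"],jawang(s),s["width"],s["force"])
zoom("pics/w5.png",(190,130,390,280),4,"pics/w5z.png")
E
```

```text
[0.51838457 0.06353798 0.17361717] 97.09386893747701 0.04978943979803758 [-0.57880812 -0.17353238  0.13303411]
```

View pics/w5z.png

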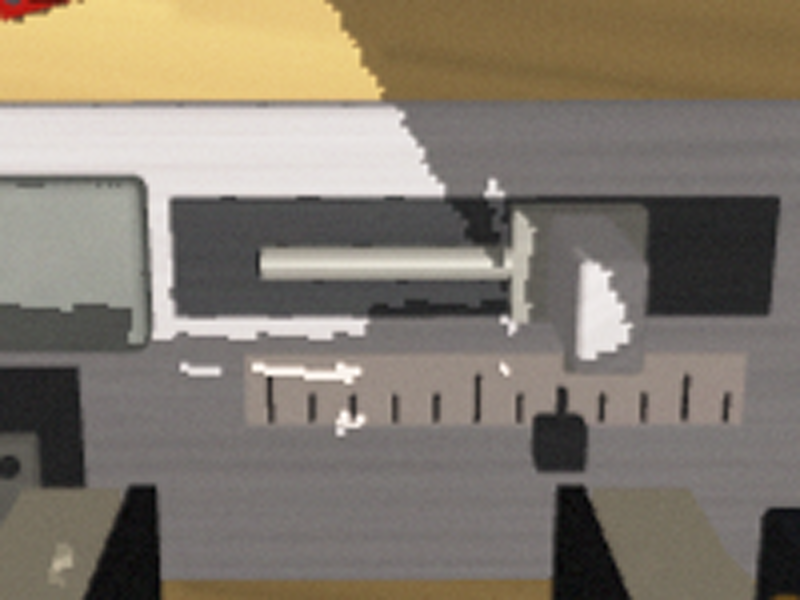

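The clip is at zoom (560,440), but the fin still hides the pointer. I'll turn the wrist a quarter turn, on the way to the key orientation, so the camera looks along the travel.

Call:
jog_arm(
  motion=[
    {"dx": 0, "dy": -0.015, "dz": 0.008, "twist": -7},
    {"dx": 0, "dy": -0.031, "dz": 0.017, "twist": -14},
    {"dx": 0, "dy": -0.031, "dz": 0.017, "twist": -21},
    {"dx": 0, "dy": -0.031, "dz": 0.017, "twist": -28},
    {"dx": 0, "dy": -0.031, "dz": 0.017, "twist": -35},
    {"dx": 0, "dy": -0.031, "dz": 0.017, "twist": -42},
    {"dx": 0, "dy": -0.031, "dz": 0.017, "twist": -49},
    {"dx": 0, "dy": -0.031, "dz": 0.017, "twist": -56},
    {"dx": 0, "dy": -0.031, "dz": 0.017, "twist": -63},
    {"dx": 0, "dy": -0.031, "dz": 0.017, "twist": -70},
    {"dx": 0, "dy": -0.031, "dz": 0.017, "twist": -77},
    {"dx": 0, "dy": -0.031, "dz": 0.017, "twist": -84},
    {"dx": 0, "dy": -0.031, "dz": 0.017, "twist": -90},
    {"dx": 0, "dy": -0.031, "dz": 0.017, "twist": -90},
    {"dx": 0, "dy": -0.031, "dz": 0.017, "twist": -90},
  ],
)

```text
t: 6.87
eef_pos: [0.5466, 0.085, 0.1724]
ee_rot: [0.255, 1.569, -2.764]
force: [-0.8, -0.5, -0.4]
width: 0.0501
```

```bash
python3 - <<'E'
from station import arm
from h import *
import pickle
m,f=snap(arm,"wrist","pics/w6.png");pickle.dump(m,open("w6.pkl","wb"))
s=arm.get_state();print(s["eef_pos"],jawang(s),s["q"])
zoom("pics/w6.png",(190,130,390,280),4,"pics/w6z.png")
E
```

```text
[0.54668576 0.08491172 0.17258566] -173.0107974385429 [ 5.07976886e-01  2.13297607e-01 -3.48849610e-01 -2.45095063e-04
 -1.01034888e+00 -3.85861459e-01]
```

View pics/w6z.png

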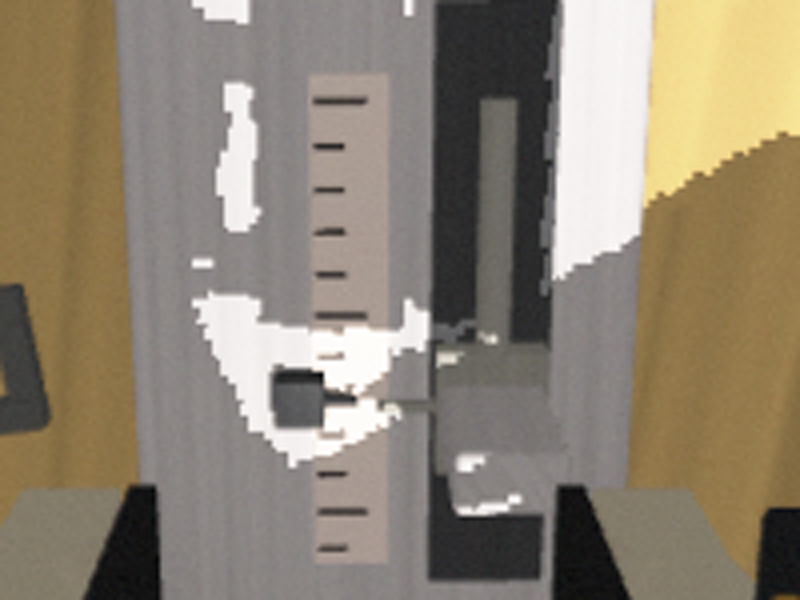

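```bash
python3 - <<'E'
from h import *
zoom("pics/w6.png",(250,205,320,255),11,"pics/w6zz.png")
E
```

```text
(no output)
```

View pics/w6zz.png

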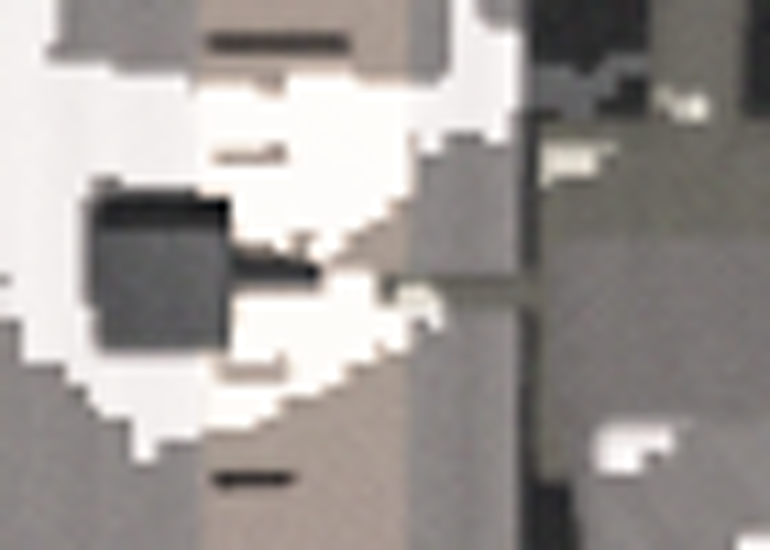

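Clip tip is at zoom (320,270) and pointer tip at (385,287), so the pointer seems about 1.5 mm too far out. At this slant the height matters, so I'll look from straight above and closer.

Call:
jog_arm(
  motion=[
    {"dx": 0.01, "dy": -0.03, "dz": 0, "twist": 0},
    {"dx": 0.03, "dy": -0.065, "dz": 0, "twist": 0},
    {"dx": 0.05, "dy": -0.095, "dz": 0, "twist": 0},
    {"dx": 0.06, "dy": -0.107, "dz": 0, "twist": 0},
    {"dx": 0.06, "dy": -0.107, "dz": 0, "twist": 0},
    {"dx": 0.06, "dy": -0.107, "dz": 0, "twist": 0},
  ],
)

```text
t: 7.42
eef_pos: [0.5332, 0.1909, 0.1127]
ee_rot: [0.594, 1.569, -2.423]
force: [0.8, -0.6, 0.0]
width: 0.0503
```

```bash
python3 - <<'E'
from station import arm
from h import *
import pickle
m,f=snap(arm,"wrist","pics/w7.png");pickle.dump(m,open("w7.pkl","wb"))
s=arm.get_state();print(s["eef_pos"],jawang(s),m["eye"])
zoom("pics/w7.png",(180,30,380,180),4,"pics/w7z.png")
zoom("pics/w7.png",(250,80,320,130),11,"pics/w7zz.png")
E
```

```text
[0.5337265  0.19055198 0.11350803] -172.85180004873394 [0.54305968 0.11317466 0.25936437]
```

View pics/w7z.png

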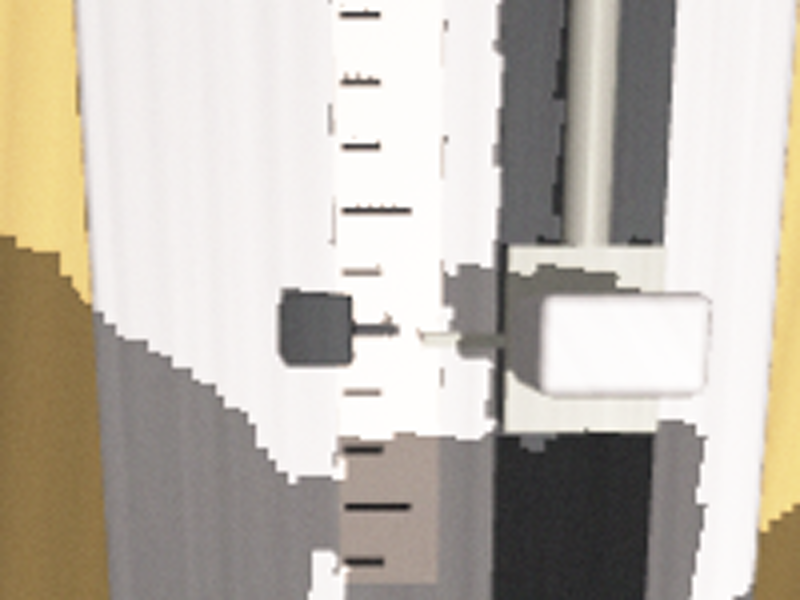

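View pics/w7zz.png

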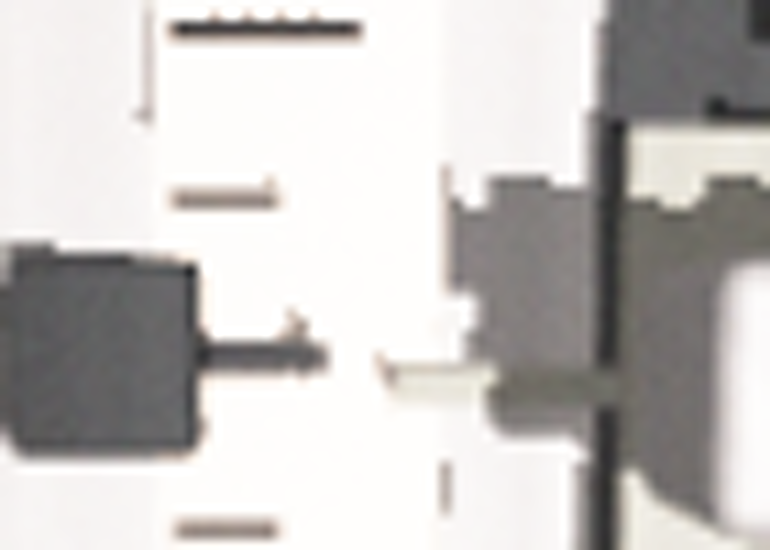

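```bash
python3 - <<'E'
from h import *
import pickle
m=pickle.load(open("w7.pkl","rb"))
u=lambda x,y:(250+(x+.5)/11-.5,80+(y+.5)/11-.5)
for z in (.014,.018):
  a=onplane(m,*u(325,356),z);b=onplane(m,*u(388,383),z);d=onplane(m,*u(550,386),z);print(a,b,(b-a)@RY,(b-a)@RX,(d-a)@RY)
print((onplane(m,*u(220,198),.0125)-onplane(m,*u(220,28),.0125))@RY)
m6=pickle.load(open("w6.pkl","rb"));u6=lambda x,y:(250+(x+.5)/11-.5,205+(y+.5)/11-.5)
print("tri pointer",tri(m,u(388,383),m6,u6(388,288)),"tri clip tip",tri(m,u(325,356),m6,u6(320,270)))
from station import arm
s=arm.get_state()
E
```

```text
[0.54205953 0.11458877 0.014     ] [0.53790974 0.11571061 0.014     ] 0.0016331028510108872 -0.003976465763903427 0.0018099478430641741
[0.54207583 0.11456572 0.018     ] [0.53799369 0.11566927 0.018     ] 0.0016064795420547037 -0.003911640283670729 0.0017804415565552407
0.009977846043730447
tri pointer (array([0.5370887 , 0.11557774, 0.01603596]), np.float64(0.0017416214929472137)) tri clip tip (array([0.54214726, 0.11458732, 0.01592532]), np.float64(0.00016093065826692653))
```

```bash
python3 - <<'E'
from h import *
import pickle
from station import arm
m=pickle.load(open("w7.pkl","rb"))
u=lambda x,y:(180+(x+.5)/4-.5,30+(y+.5)/4-.5)
p=onplane(m,*u(627,345),.065);print("fin",p)
s=arm.get_state();print(shift(s,[p[0],p[1],.044]),s["eef_pos"])
E
```

```text
fin [0.51071021 0.11240422 0.065     ]
[0.06957697 0.07463038 0.03251985] [0.5337265  0.19055198 0.11350803]
```

The pointer is 1.6 mm too far out, measured from overhead and independent of height; the tick spacing of 9.98 mm confirms the scale. I'll grip the fin across x and push it back.

Call:
jog_arm(
  motion=[
    {"dx": 0, "dy": 0.03, "dz": 0.015, "twist": 0},
    {"dx": 0, "dy": 0.06, "dz": 0.0315, "twist": 0},
    {"dx": 0.0, "dy": 0.0745, "dz": 0.0315, "twist": 0},
    {"dx": 0.01, "dy": 0.0745, "dz": 0.0315, "twist": 0},
    {"dx": 0.03, "dy": 0.0745, "dz": 0.0315, "twist": 0},
    {"dx": 0.05, "dy": 0.0745, "dz": 0.0315, "twist": 0},
    {"dx": 0.069, "dy": 0.0745, "dz": 0.0315, "twist": 0},
    {"dx": 0.069, "dy": 0.0745, "dz": 0.0315, "twist": 0},
    {"dx": 0.069, "dy": 0.0745, "dz": 0.0315, "twist": 0},
  ],
)

```text
t: 8.22
eef_pos: [0.5118, 0.1122, 0.0444]
ee_rot: [0.611, 1.569, -2.406]
force: [0.2, -1.1, 1.2]
width: 0.0503
```

Call:
jog_arm(
  motion=[
    {"dx": 0, "dy": 0, "dz": 0, "twist": 0},
    {"dx": 0, "dy": 0, "dz": 0, "twist": 0},
    {"dx": 0, "dy": 0, "dz": 0, "twist": 0},
    {"dx": 0, "dy": 0, "dz": 0, "twist": 0},
    {"dx": 0, "dy": 0, "dz": 0, "twist": 0},
    {"dx": 0, "dy": 0, "dz": 0, "twist": 0},
  ],
  gripper=0.01,
  newtons=25,
)

```text
t: 8.72
eef_pos: [0.5112, 0.1127, 0.0451]
ee_rot: [0.059, 1.57, -2.958]
force: [-5.6, 0.2, 6.9]
width: 0.0238
```

Call:
jog_arm(
  motion=[
    {"dx": 0, "dy": 0.0006, "dz": 0, "twist": 0},
    {"dx": 0, "dy": 0.0012, "dz": 0, "twist": 0},
    {"dx": 0, "dy": 0.0018, "dz": 0, "twist": 0},
    {"dx": 0, "dy": 0.0018, "dz": 0, "twist": 0},
    {"dx": 0, "dy": 0.0018, "dz": 0, "twist": 0},
  ],
)

```text
t: 9.13
eef_pos: [0.5114, 0.1112, 0.0452]
ee_rot: [-0.287, 1.57, 2.98]
force: [-5.0, 1.1, 6.5]
width: 0.0237
```

Call:
jog_arm(
  motion=[
    {"dx": 0, "dy": 0, "dz": 0, "twist": 0},
    {"dx": 0, "dy": 0, "dz": 0, "twist": 0},
    {"dx": 0, "dy": 0, "dz": 0, "twist": 0},
    {"dx": 0, "dy": 0, "dz": 0, "twist": 0},
    {"dx": -0.02, "dy": 0, "dz": 0, "twist": 0},
    {"dx": -0.05, "dy": 0, "dz": 0, "twist": 0},
    {"dx": -0.07, "dy": -0.03, "dz": -0.015, "twist": 0},
    {"dx": -0.07, "dy": -0.06, "dz": -0.03, "twist": 0},
    {"dx": -0.07, "dy": -0.076, "dz": -0.03, "twist": 0},
    {"dx": -0.07, "dy": -0.076, "dz": -0.03, "twist": 0},
    {"dx": -0.07, "dy": -0.076, "dz": -0.03, "twist": 0},
  ],
  gripper=0.05,
)

```text
t: 10.05
eef_pos: [0.5321, 0.1909, 0.1143]
ee_rot: [0.35, 1.57, -2.665]
force: [-0.6, 0.1, 0.4]
width: 0.0499
```

```bash
python3 - <<'E'
from station import arm
from h import *
import pickle
m,f=snap(arm,"wrist","pics/w8.png");pickle.dump(m,open("w8.pkl","wb"))
s=arm.get_state();print(s["eef_pos"],jawang(s),m["eye"])
zoom("pics/w8.png",(250,80,320,130),11,"pics/w8zz.png")
E
```

```text
[0.53195601 0.19014251 0.11418293] -172.7891702270304 [0.5418993  0.11293272 0.26085232]
```

View pics/w8zz.png

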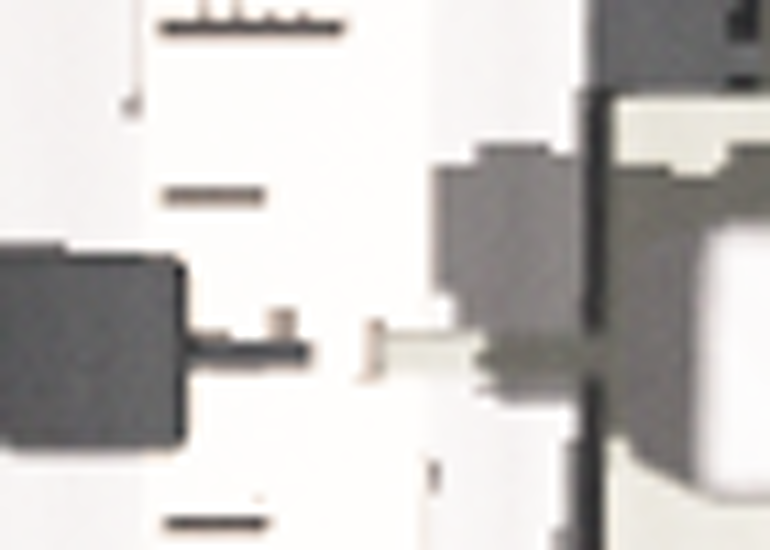

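The pointer now lines up with the clip tip (rows 352 and 353, under 0.1 mm apart). Next is the key. I'll move the camera above it and twist on the way.

Call:
jog_arm(
  motion=[
    {"dx": -0.03, "dy": 0.01, "dz": 0.0, "twist": -7},
    {"dx": -0.06, "dy": 0.03, "dz": 0.005, "twist": -14},
    {"dx": -0.086, "dy": 0.06, "dz": 0.01, "twist": -21},
    {"dx": -0.086, "dy": 0.09, "dz": 0.02, "twist": -28},
    {"dx": -0.086, "dy": 0.12, "dz": 0.03, "twist": -35},
    {"dx": -0.086, "dy": 0.15, "dz": 0.035, "twist": -42},
    {"dx": -0.086, "dy": 0.18, "dz": 0.04, "twist": -49},
    {"dx": -0.086, "dy": 0.21, "dz": 0.045, "twist": -56},
    {"dx": -0.086, "dy": 0.24, "dz": 0.05, "twist": -63},
    {"dx": -0.086, "dy": 0.27, "dz": 0.06, "twist": -70},
    {"dx": -0.086, "dy": 0.3, "dz": 0.065, "twist": -77},
    {"dx": -0.086, "dy": 0.33, "dz": 0.07, "twist": -84},
    {"dx": -0.086, "dy": 0.36, "dz": 0.08, "twist": -91},
    {"dx": -0.086, "dy": 0.39, "dz": 0.085, "twist": -98},
    {"dx": -0.086, "dy": 0.41, "dz": 0.09, "twist": -105},
    {"dx": -0.086, "dy": 0.421, "dz": 0.091, "twist": -112},
    {"dx": -0.086, "dy": 0.421, "dz": 0.091, "twist": -113},
    {"dx": -0.086, "dy": 0.421, "dz": 0.091, "twist": -113},
    {"dx": -0.086, "dy": 0.421, "dz": 0.091, "twist": -113},
  ],
)

```text
t: 11.68
eef_pos: [0.4941, -0.2388, 0.2004]
ee_rot: [-2.535, 1.57, 2.7]
force: [-0.4, -1.2, -0.1]
width: 0.0501
```

```bash
python3 - <<'E'
from station import arm
from h import *
import pickle
m,f=snap(arm,"wrist","pics/w9.png");pickle.dump(m,open("w9.pkl","wb"))
s=arm.get_state();print(s["eef_pos"],jawang(s),m["eye"],s["q"])
zoom("pics/w9.png",(190,20,390,170),4,"pics/w9z.png")
E
```

```text
[ 0.49432699 -0.23850492  0.20049891] -59.98799283887741 [ 0.56163917 -0.20041871  0.34690645] [-9.26468541e-02  1.80398807e-01 -3.21591982e-01 -1.56299579e-04
 -1.06896267e+00  2.18732672e+00]
```

View pics/w9z.png

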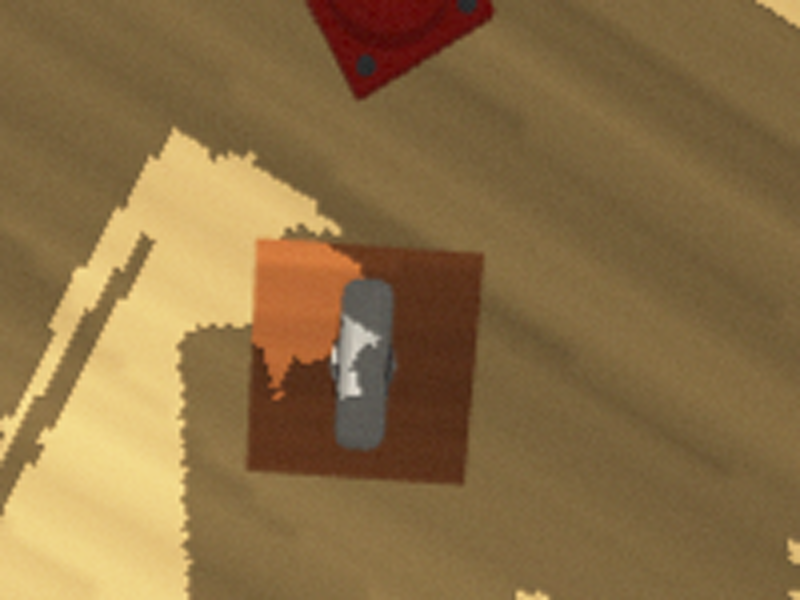

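The overhead view shows the key bow's top face centred at zoom (364,364), its long axis near vertical from (368,280) to (359,450). The stand's corners are visible around it.

```bash
python3 - <<'E'
from station import arm
from h import *
import pickle
m=pickle.load(open("w9.pkl","rb"))
u=lambda x,y:(190+(x+.5)/4-.5,20+(y+.5)/4-.5)
z=.074
f=cv2.imread("pics/w9.png"); 
hsv=cv2.cvtColor(f,cv2.COLOR_BGR2HSV); roi=np.zeros(f.shape[:2],np.uint8); roi[82:140,265:296]=1
mk=((hsv[...,1]<60)&(roi>0)).astype(np.uint8); c=max(cv2.findContours(mk,0,2)[0],key=cv2.contourArea); print(cv2.minAreaRect(c),cv2.contourArea(c))
a=onplane(m,*u(368,280),z);b=onplane(m,*u(359,450),z);d=a-b
print("len",np.linalg.norm(d),"ang",np.degrees(np.arctan2(d[1],d[0])),"c",onplane(m,*u(364,364),z))
l=onplane(m,*u(338,363),z);r=onplane(m,*u(390,363),z);print(np.linalg.norm(l-r))
q=[onplane(m,*u(*p),.03) for p in [(257,239),(484,254),(464,485),(247,470)]];print(np.mean(q,0),[np.linalg.norm(q[i]-q[i-1]).round(4) for i in range(4)])
for i in range(4): e=q[i]-q[i-1];print(np.degrees(np.arctan2(e[1],e[0])))
E
```

```text
((280.5, 110.5), (41.0, 15.0), 90.0) 475.0
len 0.03143056140731307 ang 26.932539202163674 c [ 0.5610971  -0.20241105  0.074     ]
0.010002836324862995
[ 0.56076208 -0.20261563  0.03      ] [np.float64(0.0494), np.float64(0.0496), np.float64(0.0497), np.float64(0.0497)]
26.148896622025728
-63.53516305634808
-153.72462153777585
116.12400093569788
```

```bash
python3 - <<'E'
from station import arm
from h import *
s=arm.get_state();print(shift(s,[.561,-.2025,.052]),s["eef_pos"],jawang(s))
E
```

```text
[0.14849475 0.0757498  0.0022013 ] [ 0.49432699 -0.23850492  0.20049891] -59.98799283887741
```

Call:
jog_arm(
  motion=[
    {"dx": 0, "dy": 0.03, "dz": 0.002, "twist": 3.5},
    {"dx": 0.02, "dy": 0.06, "dz": 0.002, "twist": 3.5},
    {"dx": 0.05, "dy": 0.076, "dz": 0.002, "twist": 3.5},
    {"dx": 0.08, "dy": 0.076, "dz": 0.002, "twist": 3.5},
    {"dx": 0.11, "dy": 0.076, "dz": 0.002, "twist": 3.5},
    {"dx": 0.135, "dy": 0.076, "dz": 0.002, "twist": 3.5},
    {"dx": 0.148, "dy": 0.076, "dz": 0.002, "twist": 3.5},
    {"dx": 0.148, "dy": 0.076, "dz": 0.002, "twist": 3.5},
    {"dx": 0.148, "dy": 0.076, "dz": 0.002, "twist": 3.5},
  ],
)

```text
t: 12.48
eef_pos: [0.5612, -0.2017, 0.0523]
ee_rot: [-1.923, 1.569, -3.028]
force: [0.2, -0.3, 1.1]
width: 0.0498
```

Call:
jog_arm(
  motion=[
    {"dx": 0, "dy": 0, "dz": 0, "twist": 0},
    {"dx": 0, "dy": 0, "dz": 0, "twist": 0},
    {"dx": 0, "dy": 0, "dz": 0, "twist": 0},
    {"dx": 0, "dy": 0, "dz": 0, "twist": 0},
    {"dx": 0, "dy": 0, "dz": 0, "twist": 0},
    {"dx": 0, "dy": 0, "dz": 0, "twist": 0},
    {"dx": 0, "dy": 0, "dz": 0, "twist": 0},
  ],
  gripper=0.0,
  newtons=50,
)

```text
t: 13.07
eef_pos: [0.5614, -0.2024, 0.0528]
ee_rot: [1.148, 1.571, 0.042]
force: [-0.3, 0.2, 0.8]
width: 0.0098
```

The grip is on the bow, at 9.8 mm against its 10 mm thickness. I'll lift it out and put the camera over the lock.

Call:
jog_arm(
  motion=[
    {"dx": -0.01, "dy": 0, "dz": 0, "twist": 0},
    {"dx": -0.03, "dy": 0, "dz": 0, "twist": 0},
    {"dx": -0.055, "dy": 0, "dz": 0, "twist": 0},
    {"dx": -0.085, "dy": 0, "dz": 0, "twist": 0},
    {"dx": -0.11, "dy": 0.005, "dz": -0.02, "twist": 4},
    {"dx": -0.12, "dy": 0.01, "dz": -0.05, "twist": 8},
    {"dx": -0.12, "dy": 0.015, "dz": -0.08, "twist": 12},
    {"dx": -0.12, "dy": 0.02, "dz": -0.11, "twist": 16},
    {"dx": -0.12, "dy": 0.024, "dz": -0.14, "twist": 19.3},
    {"dx": -0.12, "dy": 0.024, "dz": -0.165, "twist": 19.3},
    {"dx": -0.12, "dy": 0.024, "dz": -0.177, "twist": 19.3},
    {"dx": -0.12, "dy": 0.024, "dz": -0.177, "twist": 19.3},
    {"dx": -0.12, "dy": 0.024, "dz": -0.177, "twist": 19.3},
    {"dx": -0.12, "dy": 0.024, "dz": -0.177, "twist": 19.3},
  ],
)

```text
t: 14.23
eef_pos: [0.5036, -0.0337, 0.173]
ee_rot: [1.49, 1.57, 0.048]
force: [-0.3, 0.1, -0.8]
width: 0.0095
```

```bash
python3 - <<'E'
from station import arm
from h import *
import pickle
m,f=snap(arm,"wrist","pics/w10.png");pickle.dump(m,open("w10.pkl","wb"))
s=arm.get_state();print(s["eef_pos"],jawang(s),m["eye"],s["q"],s["width"],s["force"])
zoom("pics/w10.png",(190,30,390,180),4,"pics/w10z.png")
E
```

```text
[ 0.5036616  -0.03389768  0.17282731] -82.64793465030866 [ 0.58082389 -0.02416831  0.3196439 ] [ 3.22627188e-01  1.33044575e-01 -4.49980215e-01  1.28421810e-04
 -9.87507560e-01  1.37641618e+00] 0.009740290567632431 [-0.30968505 -0.07649454 -1.34290929]
```

View pics/w10z.png

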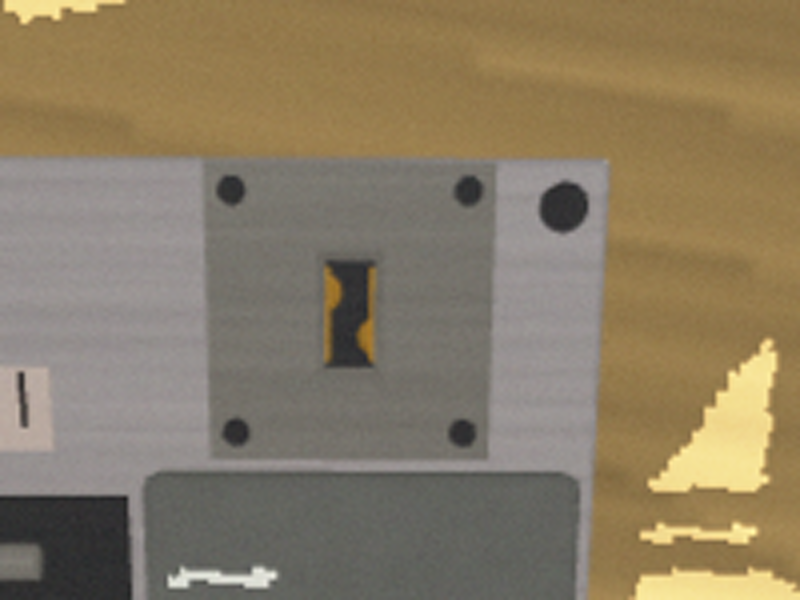

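View pics/w10.png

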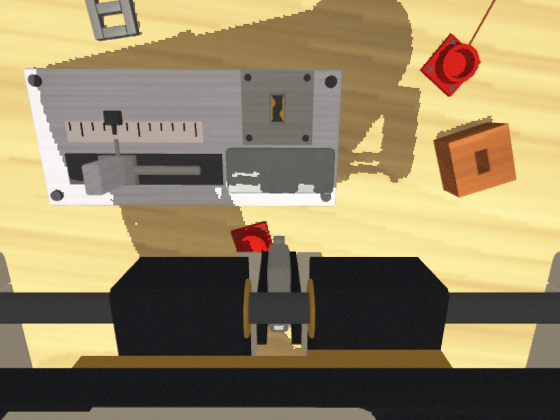

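Slot centre is at zoom (350,314) with edges near vertical. In the full view the slide is still at the clip, and the key hangs straight below the pads with its tip near (279,240).

```bash
python3 - <<'E'
from station import arm
from h import *
import pickle
m=pickle.load(open("w10.pkl","rb"))
u=lambda x,y:(190+(x+.5)/4-.5,30+(y+.5)/4-.5)
c=onplane(m,*u(350,314),.062);print("slot",c)
a=onplane(m,*u(351,262),.062);b=onplane(m,*u(350.5,367),.062);print(np.linalg.norm(a-b),np.degrees(np.arctan2(*(b-a)[1::-1])))
print(np.linalg.norm(onplane(m,*u(326,314),.062)-onplane(m,*u(376,314),.062)))
q=[onplane(m,*u(*p),.062) for p in[(203,165),(496,165),(488,458),(211,458)]];print(np.mean(q,0),[np.linalg.norm(q[i]-q[i-1]).round(4) for i in range(4)])
k=[onplane(m,*u(*p),.062) for p in[(231,190),(469,190),(461,433),(236,432)]];print("screws",np.mean(k,0))
e=(k[1]-k[0]+k[2]-k[3]);print("angle",np.degrees(np.arctan2(e[1],e[0]))); e=(k[0]-k[3]+k[1]-k[2]);print(np.degrees(np.arctan2(e[1],e[0])))
s=arm.get_state();p=s["eef_pos"]; print("tip proj",proj(m,p-[0,0,.0405]),proj(m,p-[0,0,.03]))
print(shift(s,[c[0],c[1],.122]),p,jawang(s))
zoom("pics/w10.png",(240,215,320,275),9,"pics/w10k.png")
E
```

```text
slot [ 0.58130427 -0.02308702  0.062     ]
0.018219843877416066 -172.90299095653168
0.009063580009022817
[ 0.58097478 -0.02303968  0.062     ] [np.float64(0.0508), np.float64(0.0516), np.float64(0.0508), np.float64(0.0517)]
screws [ 0.58124728 -0.02295598  0.062     ]
angle -82.67417170004873
6.9962748794861485
tip proj [277.93663583 245.86925126] [277.90615148 253.04668469]
[ 0.05084919  0.0783735  -0.00078892] [ 0.5036616  -0.03389768  0.17282731] -82.64793465030866
```

View pics/w10k.png

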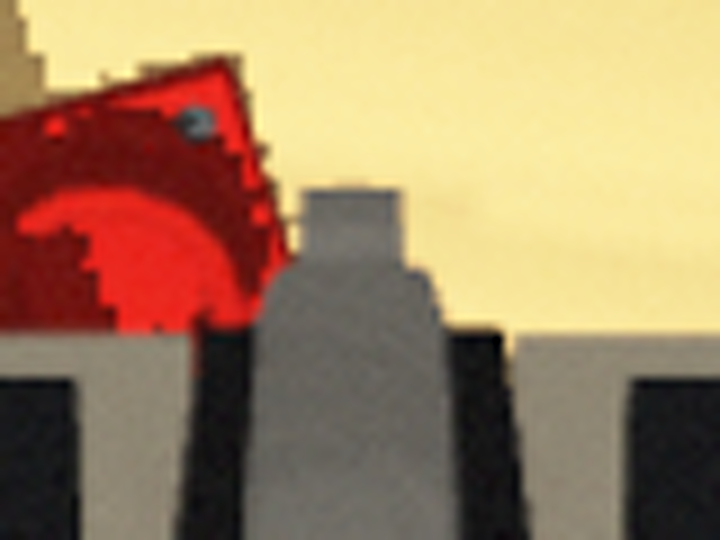

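Call:
jog_arm(
  motion=[
    {"dx": 0, "dy": 0.03, "dz": -0.001, "twist": 0},
    {"dx": 0.01, "dy": 0.06, "dz": -0.001, "twist": 0},
    {"dx": 0.03, "dy": 0.0785, "dz": -0.001, "twist": 0},
    {"dx": 0.05, "dy": 0.0785, "dz": -0.001, "twist": 0},
    {"dx": 0.06, "dy": 0.0785, "dz": -0.001, "twist": 0},
    {"dx": 0.064, "dy": 0.0785, "dz": -0.001, "twist": 0},
    {"dx": 0.067, "dy": 0.0785, "dz": -0.001, "twist": 0},
    {"dx": 0.07, "dy": 0.0785, "dz": -0.001, "twist": 0},
    {"dx": 0.072, "dy": 0.0785, "dz": -0.001, "twist": 0},
    {"dx": 0.074, "dy": 0.0785, "dz": -0.001, "twist": 0},
    {"dx": 0.074, "dy": 0.0785, "dz": -0.001, "twist": 0},
    {"dx": 0.074, "dy": 0.0785, "dz": -0.001, "twist": 0},
  ],
)

```text
t: 15.28
eef_pos: [0.5812, -0.0223, 0.0991]
ee_rot: [1.686, 1.57, 0.245]
force: [-0.5, 0.1, -1.9]
width: 0.0097
```

```bash
python3 - <<'E'
from station import arm
from h import *
s=arm.get_state();print(s["eef_pos"],jawang(s),s["force"],s["moment"],s["width"])
E
```

```text
[ 0.58117357 -0.02227617  0.09914099] -82.61223697801718 [-0.47849916  0.08641572 -1.85869183] [-0.04885103  0.12170398  0.0008926 ] 0.009680816781948282
```

The tip is about 3.5 mm into the slot with no contact force. Now I'll push and wiggle.

Call:
jog_arm(
  motion=[
    {"dx": 0.0015, "dy": 0, "dz": 0, "twist": 3},
    {"dx": 0.003, "dy": 0, "dz": 0, "twist": 5},
    {"dx": 0.004, "dy": 0, "dz": 0, "twist": 0},
    {"dx": 0.005, "dy": 0, "dz": 0, "twist": -5},
    {"dx": 0.006, "dy": 0, "dz": 0, "twist": 0},
    {"dx": 0.007, "dy": 0, "dz": 0, "twist": 5},
    {"dx": 0.008, "dy": 0, "dz": 0, "twist": 0},
    {"dx": 0.009, "dy": 0, "dz": 0, "twist": -5},
    {"dx": 0.01, "dy": 0, "dz": 0, "twist": 0},
    {"dx": 0.011, "dy": 0, "dz": 0, "twist": 5},
    {"dx": 0.012, "dy": 0, "dz": 0, "twist": 0},
    {"dx": 0.012, "dy": 0, "dz": 0, "twist": -5},
    {"dx": 0.0125, "dy": 0, "dz": 0, "twist": 0},
    {"dx": 0.013, "dy": 0, "dz": 0, "twist": 0},
  ],
)

```text
t: 16.45
eef_pos: [0.5823, -0.0221, 0.0868]
ee_rot: [1.594, 1.568, 0.149]
force: [0.1, 1.6, 2.3]
width: 0.0098
```

```bash
python3 - <<'E'
from station import arm
from h import *
s=arm.get_state();print(s["eef_pos"],jawang(s),s["force"],s["moment"],s["width"])
E
```

```text
[ 0.58233259 -0.02209147  0.08679746] -82.80501639100794 [0.06208528 1.62735879 2.25455007] [ 0.11744063 -0.28788551 -0.03256336] 0.00977189032888419
```

Call:
jog_arm(
  motion=[
    {"dx": 0.001, "dy": 0, "dz": 0, "twist": 3},
    {"dx": 0.002, "dy": 0, "dz": 0, "twist": -3},
    {"dx": 0.003, "dy": 0, "dz": 0, "twist": 0},
    {"dx": 0.0035, "dy": 0, "dz": 0, "twist": 0},
    {"dx": 0.0035, "dy": 0, "dz": 0, "twist": 0},
  ],
)

```text
t: 16.87
eef_pos: [0.5822, -0.0222, 0.0845]
ee_rot: [1.414, 1.568, -0.026]
force: [-3.4, 0.5, 15.0]
width: 0.0095
```

```bash
python3 - <<'E'
from station import arm
from h import *
s=arm.get_state();print(s["eef_pos"],jawang(s),s["force"],s["moment"],s["width"])
snap(arm,"side","pics/s11.png");zoom("pics/s11.png",(230,170,330,245),8,"pics/s11z.png")
E
```

```text
[ 0.58217842 -0.02222848  0.08451792] -82.49749289610244 [-3.43918838  0.45729626 14.95309056] [0.27464222 1.66748828 0.00376944] 0.009542979549050182
```

View pics/s11z.png

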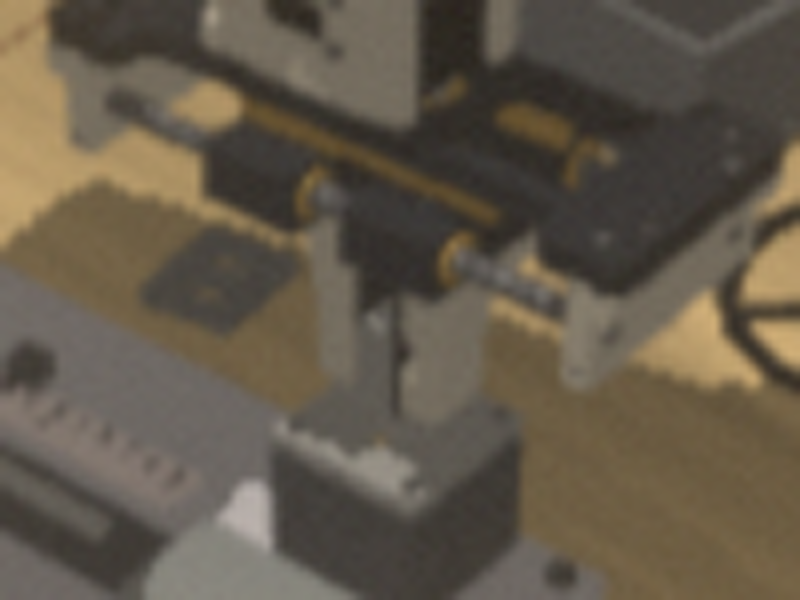

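The key is home: TCP z is 0.0845 as predicted, and the bottom carries 15 N. Now the clockwise turn.

Call:
jog_arm(
  motion=[
    {"dx": -0.0003, "dy": 0, "dz": 0, "twist": 6},
    {"dx": -0.0003, "dy": 0, "dz": 0, "twist": 13},
    {"dx": -0.0003, "dy": 0, "dz": 0, "twist": 20},
    {"dx": -0.0003, "dy": 0, "dz": 0, "twist": 27},
    {"dx": -0.0003, "dy": 0, "dz": 0, "twist": 34},
    {"dx": -0.0003, "dy": 0, "dz": 0, "twist": 40},
    {"dx": -0.0003, "dy": 0, "dz": 0, "twist": 40},
  ],
  newtons=60,
)

```text
t: 17.5
eef_pos: [0.5823, -0.0226, 0.0846]
ee_rot: [1.974, 1.568, -0.17]
force: [-2.2, -1.8, 11.7]
width: 0.0099
```

```bash
python3 - <<'E'
from station import arm
from h import *
s=arm.get_state();print(s["eef_pos"],jawang(s),s["force"],s["moment"],s["width"])
E
```

```text
[ 0.58230789 -0.02263635  0.08458912] -122.8668930743552 [-2.15148198 -1.81627904 11.69002959] [-0.78191859  0.87229505  0.04143744] 0.009862705531819886
```

Call:
jog_arm(
  motion=[
    {"dx": 0, "dy": 0, "dz": 0, "twist": 7},
    {"dx": 0, "dy": 0, "dz": 0, "twist": 14},
    {"dx": 0, "dy": 0, "dz": 0, "twist": 21},
    {"dx": 0, "dy": 0, "dz": 0, "twist": 28},
    {"dx": 0, "dy": 0, "dz": 0, "twist": 35},
    {"dx": 0, "dy": 0, "dz": 0, "twist": 42},
    {"dx": 0, "dy": 0, "dz": 0, "twist": 48},
    {"dx": 0, "dy": 0, "dz": 0, "twist": 52},
    {"dx": 0, "dy": 0, "dz": 0, "twist": 55},
    {"dx": 0, "dy": 0, "dz": 0, "twist": 55},
    {"dx": 0, "dy": 0, "dz": 0, "twist": 55},
  ],
)

```text
t: 18.42
eef_pos: [0.5817, -0.0229, 0.0846]
ee_rot: [2.634, 1.569, -0.464]
force: [-3.4, -2.7, 14.7]
width: 0.0098
```

```bash
python3 - <<'E'
from station import arm
from h import *
import pickle
s=arm.get_state();print(s["eef_pos"],jawang(s),s["force"],s["moment"],s["width"],s["q"])
m,f=snap(arm,"wrist","pics/w12.png");pickle.dump(m,open("w12.pkl","wb"))
snap(arm,"side","pics/s12.png");zoom("pics/s12.png",(180,165,340,285),5,"pics/s12z.png")
E
```

```text
[ 0.58171958 -0.02294159  0.0845909 ] -177.4987163187851 [-3.39612685 -2.66536412 14.69938426] [-1.0314715   1.50014938  0.13709645] 0.009787236011492936 [ 0.29730148  0.34998407 -0.38996996  0.00201401 -0.82928459 -0.25500594]
```

View pics/w12.png

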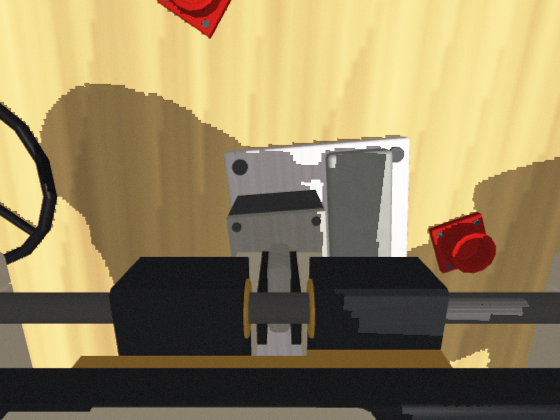

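View pics/s12z.png

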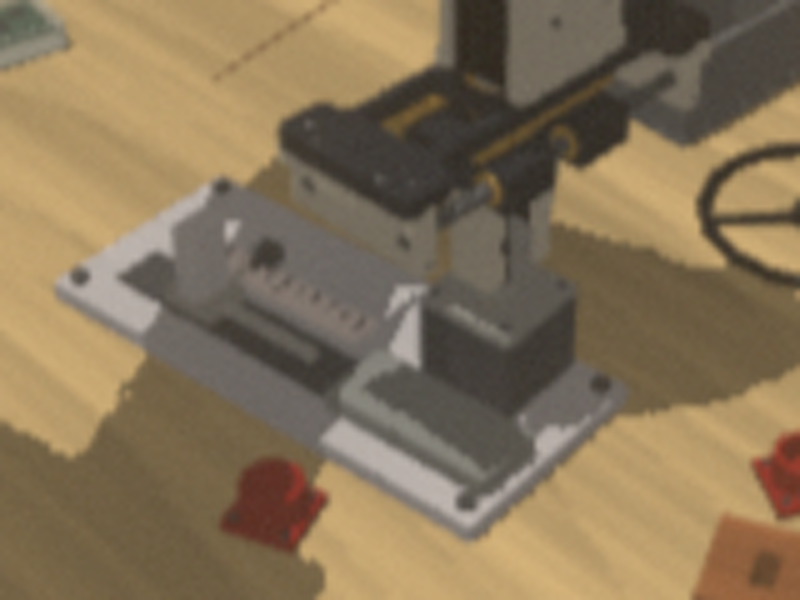

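```bash
python3 - <<'E'
from station import arm
print(arm.job_done()); s=arm.get_state(); print(s["t"],s["moment"],s["width"],s["eef_pos"])
E
```

```text
the job is handed in; nothing more can be done
None
the job is handed in; nothing more can be done
```

I set the slide to the mark and let it go. Then I took the key, pushed it home with a wiggle and turned it a quarter turn clockwise. I handed the job in at about 18.5 s, with the key still gripped at 60 N and held turned. The hand-in gives no verdict.

- **Slide:** the first pull left the pointer about 1.6 mm too far out, so I pushed it back. An overhead close-up then showed pointer and clip tip within about 0.1 mm. After the turn, the side view shows the slide still standing beside the clip, but I did not take that close-up again.
- **Key depth:** the tool height was 84.5 mm, as predicted for fully home, and the seat pushed back with about 15 N.
- **Turn:** the jaws turned about 94.7° (1.65 rad). Less the 0.06 rad of play, the plug should be at about 1.59 rad; I worked this out rather than measured it. The return torque read 0.137 N m, close to the spring's 0.15 N m, so the key is carrying the plug.
- **Disagreements:** the top and side cameras differed by 2–3 mm on the rig's position. I used the wrist camera for the final alignments.
- **Loose parts:** I did not aim to touch any and saw none disturbed, but I did not check each one.

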